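Wedge the gel cassette tight in the electrophoresis tank

ROBOT

A 6-joint arm with a two-finger parallel gripper is mounted at the origin on a cart in front of the work surface, level with it; the furniture and walls round the work are solid. World frame = base frame: x ahead of the robot, y to its left, z up, the work surface at z = 0. Lengths are in mm, angles in rad, forces in N, time in s.
With the tool pointing down it reaches from about 300 to 775 mm from the base axis. Payload 14.6 kg.
Tool frame: the origin (TCP) lies between the finger pads; the fingertips stand 8 mm ahead of it and the grasp point (between the pads) lies 11 mm behind it; z points along the fingers, y is the direction in which the jaws open and shut (so a half turn about z gives the same grasp; the last joint's range is limited). The gripper opens to 94 mm and grips with 3 to 60 N. Pads are 16 mm wide; open, the fingers measure 119 mm over their backs; the gripper's body (75 mm by 177 mm) begins 78 mm behind the grasp point.
Start: joints at [-1.201, 0.3, 1.521, -0, 1.321, -0.067], TCP at [232.665, -498.353, 177.746] pointing down, gripper open.
Joint ranges: [-3.03, 3.03], [-0.79, 2.21], [0.23, 2.52], [-1.04, 4.18], [0, 3.07], [-2.55, 2.55]. Speed limits (rad/s): [2.22, 2.22, 2.57, 3.14, 3.14, 3.14].

INTERFACE

Orientations are given as [roll, pitch, yaw] about the fixed x, y, z axes, in that order (R = Rz(yaw) Ry(pitch) Rx(roll)).
In Python, from cell import manip gives the robot as it stands. The module is installed in compiled form; this text tells all that it offers.
- The arm moves only by the tool send_rows, never from a script. Its argument "series" is a list that holds one entry, the list of rows, each a list of 5 numbers: the opening, from 0 (shut) to 1 (fully open), then the shift along the tool's x, y, z in mm, then the turn about the tool's z in degrees. In form: [[[gripper, dx, dy, dz, roll], ...]]. A call has 1 to 10 rows; each row is the pose to reach, as a shift and turn from the pose commanded when the call began, along the tool's axes at that moment; what a row does not reach only later rows make up. A row lasts 1/10 s, in which the tool goes at most 50 mm and 8.59 degrees, less where a joint would pass 70% of its speed; a pose out of reach is approached as far as the arm can. A call with a gripper value outside its range is refused whole. The fingers move at their own pace and stop on an object; "newtons" is the grip in N (left out, the last holds). Time passes only in rows, so rows that repeat a pose let the fingers close. It gives the time, the measured TCP pose, the force and the opening at its end, in the units of the state.
- manip.read_state(): the state, without advancing time (a new reading comes with each control period).
- manip.camera(name): name is "scene" or "top" or "wrist"; returns a dict with "img" (400x640x3 uint8, red, green, blue), "vfov" (degrees; the focal length in pixels is half the picture's height over the tangent of half this angle, whatever the lens; pixels are square), "cx", "cy" (the principal point, pixels), "dist" ([k1, k2, p1, p2, k3] as OpenCV has them; the pictures are not rectified), "pose" (4x4, takes a point from camera to world coordinates); the wrist camera has in their place "T_tool_cam" (4x4, takes a point from camera to tool coordinates, whose origin is the TCP and whose axes are the flange's). Camera axes: x right, y down, z forward; pixel columns grow to the right and rows downward; lengths in mm; the calibration is good to about 2 mm. A picture is of the moment at which its call begins: read the wrist's pose just before it. There is no depth.
- manip.sign_off(): hands the job in, once; it reports no verdict.
Trained networks look in a picture, given as the dict that the camera call returned (one of the last four; its "shot" number tells which), for a name from the list of things; names that differ only in an ending like _2 or _b are one class to them, and where a whole thing is asked for, a point or a joint stands for the part that bears it (a point fixed in the world has none). Each returns a list of dicts, best first, with "conf" (0 to 1); they miss things now and then, are a little off and sometimes report something else, mostly with a low value. They report only what shows in the picture. A call takes as long as a camera call. They do not tell look-alikes from the thing itself.
- manip.find_in(target, picture): "rect" ([left, top, width, height] in pixels, round what is visible of it).
- manip.silhouettes(target, picture): "pixels" (400x640 bool, what is visible of it) and "rect" ([left, top, width, height] in pixels, round what is visible of it).
The state is a dict: "clock": time; "joints": joint angles; "qd": joint speeds; "effort": joint torques, N m; "eef_pos": TCP position; "eef_rot": TCP orientation; "wrist_force": force on the tool from outside, world axes, zero at the start; "moment": the same for the moment, N m; "finger_gap": finger opening in mm.
Only numpy, scipy, OpenCV 4.12 (cv2) and the standard library are available. Lean on these libraries where they do the work, as an engineer would, in place of code of your own. Each camera call takes 0.05 s, during which the arm holds its last target. There are 200 camera calls.

TASK

The glass gel cassette in the clear tank has fallen forward against the front wall: gently tip it back so that it leans on the gasket of the white core. Then take the tapered wedge (not the flat blanking plate) from the draining stand, put it thin end down into the gap between cassette and front wall, about half-way along, and drive it down until its lip sits on the rim and the cassette is pressed tight on the gasket; leave it there upright. Leave the blanking plate and the glassware round about where they stand.

Things in the scene. Friction and masses are not known exactly. Their poses are not given: they have to be found in the camera images.
- tank: clear plastic gel tank, fixed; 132 mm deep, 156 wide, 95 high. Origin: centre of its underside; x from front wall to back, y along the front wall, z up. Front wall 4 mm thick, inner face at x = -56 mm, 6 mm rolled rim outside; inner floor 8 mm up. White core behind the cassette: face slopes back 7 degrees, below z = 108 mm except two thin brass pins at x = 18, y = +-46 mm, up to z = 125 mm
- rim (a point): middle of the top inner edge of the tank's front wall, 95 mm above the bench; axes as the tank's. Home, the wedge's lip rests on this rim and the point wedge_grip is 41 mm above this point and 9 mm to +x of it. Over the bench, 0.61 m above its top, hangs a shelf whose front edge is 0.6 m ahead of the robot's axis: keep the wrist clear of it
- gasket (a joint): how far the soft black gasket frame on the core's face is pressed in, m: 0 relaxed, 0.0045 the end of its travel; 2 N per mm; about 0.003 when the wedge is home
- cassette_top (a point): middle of the top edge of the loose glass gel cassette (100 wide, 100 high, 8 mm thick, 0.12 kg); x through its thickness, away from the front wall, y along the edge, z up the plate. At the start it leans 3.5 degrees forward onto the rim, this point about 4 mm behind the rim's inner edge; tipped back it stays on the gasket by its own weight, this point 22 mm behind
- cassette_foot (a point): middle of the cassette's lower edge, on the tank's floor between a low foot rail and the gasket, where it stays as the cassette tips (a light push does it). 10 to 16 mm of the cassette shows above the rim. Tipped back it leans 7 degrees to the rear, and at rim height its front face is 16 mm from the front wall
- wedge_grip (a point): middle of the grip of the loose grey plastic wedge (0.09 kg), to take it by. z up the wedge, y its width, x its thickness (in the tank as the tank's x). The grip is a block 14 mm thick (x), 44 wide (y), its top 26 mm above and its foot 33 mm below this point. At the start z leans 35 degrees from vertical, top towards the stand's -x side (roughly the robot), x up and away
- wedge_edge (a point): middle of the wedge's lower edge at the flat face, 116 mm below and 9 mm to -x of wedge_grip. The body above it is 70 mm wide and 75 long; the -x face is flat and goes against the front wall, the +x face slopes 7 degrees and goes against the cassette: 10 mm thick at this edge, 19 at the top. Then a lip 8 mm high that juts 9 mm to -x over the rim
- gap (a point): middle of the front wall's inner face, 50 mm below the rim: with the cassette tipped back the wedge goes in freely until its lower edge is about here, then grips both sides; from here it takes 5 to 20 N to drive it down, growing, until the lip meets the rim. It stays by friction. Axes as the tank's
- drain_stand: draining stand of steel wire, fixed, 212 mm wide, two places side by side. Origin: centre of its underside; y along its width. Parts stand on a ledge 24 mm high and lean on bars 64 mm long, 35 degrees from vertical toward -x; above that they are free all round. The wedge is in either place, 52 mm to one side of the middle, the blanking plate in the other
- blank_centre (a point): middle of the flat grey blanking plate, 6 mm thick, 70 wide, 119 long with a small tab on top; in the other place of the stand, to be left alone
- beaker: empty glass beaker, 51 mm across, 64 high; origin under its centre; a bystander
- bottle: small amber bottle, 40 mm across, 75 high; origin under its centre; a bystander
- flask: conical flask, 66 mm across, 77 high; origin under its centre; a bystander
There are look-alikes about, which are no part of the job. What is shaped like the part that bears wedge_grip but turquoise is not meant.

How it is judged (in metres and radians):
On the way:
1. the cassette leans back on the core's gasket while the wedge is still away from the tank (x of cassette_top in the frame of rim above 0.018 m and horizontal distance between wedge_grip and rim above 0.09 m), for 0.2 s.
At the end, for the whole second after the job is handed in: wedge home in the gap: lip within 4 mm of the rim, within 20 mm of the middle of the wall, flat face along the wall (6 mm), upright within 4.5 degrees; cassette on the floor, leaning back, gasket pressed in at least 1.8 mm and at rest (value of joint gasket above 0.0018 m and z of wedge_grip in the frame of rim between 0.035 and 0.045 m and x of wedge_grip in the frame of rim between 0.003 and 0.015 m and y of wedge_grip in the frame of rim between -0.02 and 0.02 m and angle between wedge_grip's own z axis and vertical below 0.08 rad and z of cassette_top in the frame of rim below 0.018 m and x of cassette_top in the frame of rim above 0.018 m and velocity of joint gasket between -0.005 and 0.005 m/s); the robot touches nothing.
It fails at once if the blanking plate moved from its place (20 mm) (distance of blank_centre from where it was at the start of the episode above 0.02 m).
It fails at once if beaker, bottle or flask moved (20 mm) (distance of any of beaker, bottle, flask from where it was at the start of the episode above 0.02 m).
It fails at once if the fingers press the glass cassette with more than 25 N (contact force between the fingers and cassette above 25 N).
It also fails if it takes over 72 s, if anything falls off the work surface, if the arm or the gripper's body presses on something with over 40 N, if the wrist force passes 120 N, or if a joint passes its speed limit or range.

## Working session

There is one attempt and no reset: what is moved stays moved. The work goes in short steps, Python scripts to look and compute and a tool call to move; the robot and the scene stay as the last step left them, time stands still between calls to the robot, and variables do not carry over. Pictures are saved under pics/ and viewed, about 8 in all and at most 12, crops included, and the job is handed in when it is done.

Besides the shell and the picture viewer there is one more tool, called by a JSON object that holds its "fn" and its "kwargs", one argument or row to a line. send_rows: Moves the arm, as the interface text tells. Its arguments: {"type":"object","properties":{"series":{"type":"array"},"newtons":{"type":"number"}},"required":["series"]}

```bash
mkdir -p pics; cat > h.py <<'E'
import numpy as np, cv2
from cell import manip
from scipy.spatial.transform import Rotation as R
def K(c):
    f=200/np.tan(np.radians(c['vfov'])/2); return np.array([[f,0,c['cx']],[0,f,c['cy']],[0,0,1]])
def pose(c,st=None):
    if 'pose' in c: return np.array(c['pose'])
    T=np.eye(4); T[:3,:3]=R.from_euler('xyz',st['eef_rot']).as_matrix(); T[:3,3]=st['eef_pos']; return T@np.array(c['T_tool_cam'])
def ray(c,P,uv):
    n=cv2.undistortPoints(np.array(uv,float).reshape(-1,1,2),K(c),np.array(c['dist'],float)).reshape(-1,2)
    d=np.c_[n,np.ones(len(n))]@P[:3,:3].T; return P[:3,3],d/np.linalg.norm(d,axis=1)[:,None]
def onz(c,P,uv,z):
    o,d=ray(c,P,uv); return o+d*((z-o[2])/d[:,2])[:,None]
def tri(obs):
    A=np.zeros((3,3));b=np.zeros(3)
    for o,d in obs:
        M=np.eye(3)-np.outer(d,d);A+=M;b+=M@o
    x=np.linalg.solve(A,b); return x,[float(np.linalg.norm((np.eye(3)-np.outer(d,d))@(x-o))) for o,d in obs]
def proj(c,P,X):
    W=np.linalg.inv(P); return cv2.projectPoints(np.array(X,float).reshape(-1,1,3),cv2.Rodrigues(W[:3,:3])[0],W[:3,3],K(c),np.array(c['dist'],float))[0].reshape(-1,2)
def save(c,n,box=None,s=1):
    im=c['img'][:,:,::-1]
    if box: im=im[box[1]:box[3],box[0]:box[2]]
    cv2.imwrite('pics/'+n,cv2.resize(im,None,fx=s,fy=s,interpolation=cv2.INTER_CUBIC))
E
python3 - <<'E'
from h import *
st=manip.read_state(); print(st)
for n in ['scene','top']:
    c=manip.camera(n); save(c,n+'0.png'); print(n,c['vfov'],np.round(c['pose'],3).tolist(),c['dist'],c['cx'],c['cy'])
    np.save(n+'0.npy',c['img'])
    for t in ['tank','cassette_top','wedge_grip','drain_stand','blank_centre','beaker','bottle','flask']:
        print(t,[(np.round(r['rect']).tolist(),round(r['conf'],2)) for r in manip.find_in(t,c)][:4])
E
```

```text
{'clock': 0.0, 'joints': array([-1.20059234e+00,  3.00467070e-01,  1.52159438e+00, -2.64191451e-05,
        1.32064502e+00, -6.66089612e-02]), 'qd': array([-2.30654457e-03, -7.33673848e-04, -9.75096485e-04, -4.83087082e-04,
        1.16767807e-05,  4.49822722e-04]), 'effort': array([-7.87867193e-04, -5.31807375e+01, -3.52737916e+01,  7.08416034e-02,
        2.44519935e-02, -6.79507275e-05]), 'eef_pos': array([ 232.56214458, -498.09765431,  177.18291937]), 'eef_rot': array([-3.14047961e+00, -4.86018789e-05,  4.36819475e-01]), 'wrist_force': array([-0.79600815,  0.57644625,  0.4831452 ]), 'moment': array([-0.00857894,  0.00154615,  0.00659545]), 'finger_gap': 93.82795596769067}
scene 52.549338065010986 [[-0.493, -0.382, 0.782, -471.77], [-0.87, 0.217, -0.443, 728.767], [-0.001, -0.898, -0.439, 650.684], [0.0, 0.0, 0.0, 1.0]] [-0.09851116  0.          0.          0.          0.        ] 318.13195569043586 198.08982497248334
tank [([380.0, 173.0, 21.0, 35.0], 0.74)]
cassette_top []
wedge_grip [([304.0, 218.0, 28.0, 33.0], 0.84), ([183.0, 261.0, 30.0, 39.0], 0.79), ([288.0, 178.0, 26.0, 2
[... 333 characters left out ...]
8455 [[-0.007, -0.997, 0.083, 380.677], [-1.0, 0.006, -0.009, 152.404], [0.008, -0.083, -0.996, 1763.99], [0.0, 0.0, 0.0, 1.0]] [0.04190906 0.         0.         0.         0.        ] 319.30101838420853 202.78167838357126
tank [([393.0, 185.0, 52.0, 42.0], 0.87)]
cassette_top []
wedge_grip [([299.0, 170.0, 22.0, 21.0], 0.96), ([283.0, 204.0, 32.0, 43.0], 0.69), ([178.0, 217.0, 24.0, 42.0], 0.63)]
drain_stand [([263.0, 159.0, 63.0, 31.0], 0.83)]
blank_centre [([267.0, 169.0, 20.0, 18.0], 0.63), ([334.0, 215.0, 13.0, 18.0], 0.22)]
beaker [([334.0, 214.0, 14.0, 21.0], 0.5)]
bottle [([237.0, 217.0, 11.0, 10.0], 0.65), ([298.0, 168.0, 24.0, 21.0], 0.19)]
flask [([434.0, 153.0, 10.0, 6.0], 0.63)]
```

```bash
python3 - <<'E'
import numpy as np,cv2
a=np.load('scene0.npy')[140:320,150:450];b=np.load('top0.npy')[130:280,160:480]
a=cv2.resize(a,(800,480));b=cv2.resize(b,(800,375))
cv2.imwrite('pics/a.png',a[:,:,::-1]);cv2.imwrite('pics/b.png',b[:,:,::-1])
E
```

```text
(no output)
```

View pics/a.png

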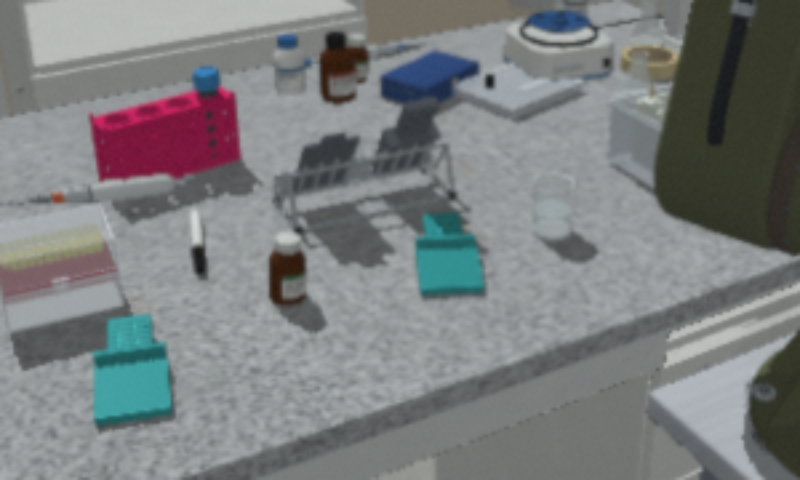

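View pics/b.png

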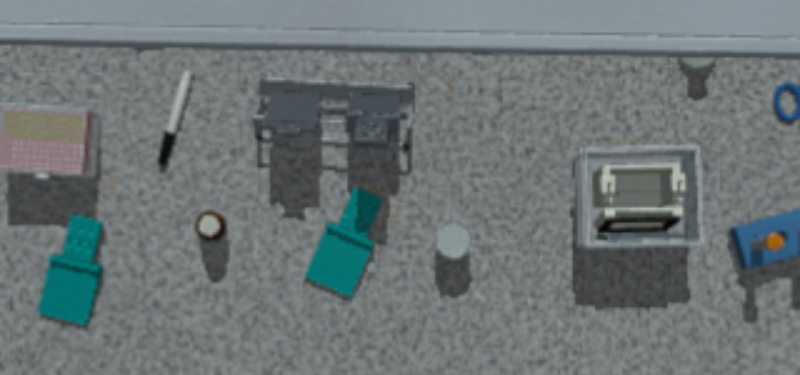

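The scene view shows the stand with the blank on the left and the taller grey wedge on the right (crop 410,130). Two turquoise decoys lie on the bench. The top view has the tank at about (418,206) full-frame, the wedge at (309,180), and the flask half under the shelf at (439,156).

```bash
python3 - <<'E'
from h import *
c=manip.camera('top');P=pose(c)
s=160/1;f=lambda x,y:(160+x/2.5,130+y/2.5)
for n,uv,z in [('tank rect c corner',f(580,147),95),('',f(700,147),95),('',f(577,246),95),('',f(702,246),95),('wedge',f(377,110),130),('wedgeonbottom',f(375,140),60),('blank',f(292,110),120),('standL',f(258,80),50),('standR',f(412,85),50),('beaker',f(453,240),64),('bottle',f(210,225),75),('flask',f(697,62),77),('decoy',f(345,240),10)]:
    print(n,uv,np.round(onz(c,P,[uv],z)[0]))
c2=manip.camera('scene');P2=pose(c2)
g=lambda x,y:(150+x*.375,140+y*.375)
print('wedge tri',tri([(ray(c,P,[f(377,97)])[0],ray(c,P,[f(377,97)])[1][0]),(ray(c2,P2,[g(420,102)])[0],ray(c2,P2,[g(420,102)])[1][0])]))
w=manip.camera('wrist'); print(w['vfov'],np.round(w['T_tool_cam'],3).tolist())
E
```

```text
tank rect c corner (392.0, 188.8) [ 565. -101.   95.]
 (440.0, 188.8) [ 564. -259.   95.]
 (390.8, 228.4) [435. -95.  95.]
 (440.8, 228.4) [ 434. -258.   95.]
wedge (310.8, 174.0) [611. 165. 130.]
wedgeonbottom (310.0, 186.0) [580. 169.  60.]
blank (276.8, 174.0) [613. 276. 120.]
standL (263.2, 162.0) [664. 327.  50.]
standR (324.8, 164.0) [656. 118.  50.]
beaker (341.2, 226.0) [445.  65.  64.]
bottle (244.0, 220.0) [466. 387.  75.]
flask (438.8, 154.8) [ 680. -262.   77.]
decoy (298.0, 226.0) [448. 211.  10.]
wedge tri (array([624.55392101, 157.74633991, 121.04292319]), [8.60870395836464, 8.608703958364718])
66.64471562421309 [[0.0, -0.964, -0.264, 77.164], [1.0, -0.0, 0.002, 1.433], [-0.002, -0.264, 0.964, -206.566], [0.0, 0.0, 0.0, 1.0]]
```

{"fn": "send_rows", "kwargs": {
  "series": [
    [[0.0,306,-210,-70,25],[0.0,306,-210,-70,25],[0.0,306,-210,-70,25],[0.0,306,-210,-70,25],[0.0,306,-210,-70,25],[0.0,306,-210,-70,25],[0.0,306,-210,-70,25],[0.0,306,-210,-70,25],[0.0,306,-210,-70,25],[0.0,306,-210,-70,25]]
  ]
}}

```text
clock: 2.05
eef_pos: [421.2, -178.4, 247.7]
eef_rot: [3.141, -0.0, 0.002]
wrist_force: [0.5, 0.2, -0.2]
finger_gap: 17.6
```

```bash
cat > snap.py <<'E'
import sys,pickle
from h import *
n=sys.argv[1]; st=manip.read_state(); c=manip.camera('wrist')
print(np.round(st['eef_pos'],1),np.round(st['eef_rot'],4),np.round(st['wrist_force'],1),st['finger_gap'],st['clock'])
pickle.dump((st,c),open(n+'.pkl','wb')); save(c,n+'.png')
for t in sys.argv[2:]:
    print(t,[(np.round(r['rect']).tolist(),round(r['conf'],2)) for r in manip.find_in(t,c)][:3])
E
python3 snap.py w1 tank cassette_top wedge_grip drain_stand flask
```

```text
[ 421.2 -178.4  247.7] [ 3.1414e+00 -0.0000e+00  2.0000e-03] [ 0.5  0.2 -0.2] 17.59310623672141 2.05
tank [([245.0, 45.0, 145.0, 129.0], 0.85), ([270.0, 146.0, 92.0, 23.0], 0.63)]
cassette_top [([275.0, 148.0, 86.0, 16.0], 0.89)]
wedge_grip [([14.0, 97.0, 67.0, 104.0], 0.92), ([0.0, 0.0, 55.0, 30.0], 0.83)]
drain_stand [([2.0, 1.0, 95.0, 55.0], 0.65)]
flask [([0.0, 0.0, 54.0, 31.0], 0.59)]
```

View pics/w1.png

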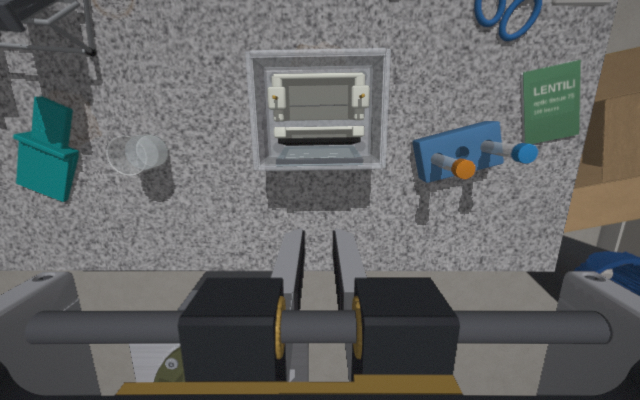

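The wrist view shows the tank in the middle, with the rim at about (247–390, 48–172) and a slight turn. The cassette lies along the front wall at (275–361, 148–164), the beaker is at left and the blue tube rack at right.

{"fn": "send_rows", "kwargs": {
  "series": [
    [[0.0,-21,-60,60,0],[0.0,-21,-60,60,0],[0.0,-21,-60,60,0],[0.0,-21,-60,60,0]]
  ]
}}

```text
clock: 2.75
eef_pos: [400.2, -119.0, 188.2]
eef_rot: [3.141, -0.0, 0.001]
wrist_force: [-0.2, 0.3, -0.5]
finger_gap: 0.3
```

```bash
python3 snap.py w2 tank cassette_top; python3 - <<'E'
import cv2
a=cv2.imread('pics/w1.png')[30:190,230:410];b=cv2.imread('pics/w2.png')[20:200,270:470]
import numpy as np
a=cv2.resize(a,(400,356),interpolation=cv2.INTER_CUBIC)
b=cv2.imread('pics/w2.png');np.save('w2.npy',b)
b=cv2.resize(b[10:210,250:490],(800,600*800//900*5//4 if 0 else 600),interpolation=cv2.INTER_CUBIC) if 0 else cv2.resize(b[0:180,260:500],(800,600),interpolation=cv2.INTER_CUBIC)
cv2.imwrite('pics/w2c.png',b)
E
```

```text
[ 400.2 -119.   188.2] [ 3.1413e+00 -4.0000e-04  8.0000e-04] [-0.2  0.3 -0.5] 0.2558020106572344 2.75
tank [([294.0, 5.0, 182.0, 155.0], 0.84)]
cassette_top [([325.0, 135.0, 111.0, 20.0], 0.95)]
```

View pics/w2c.png

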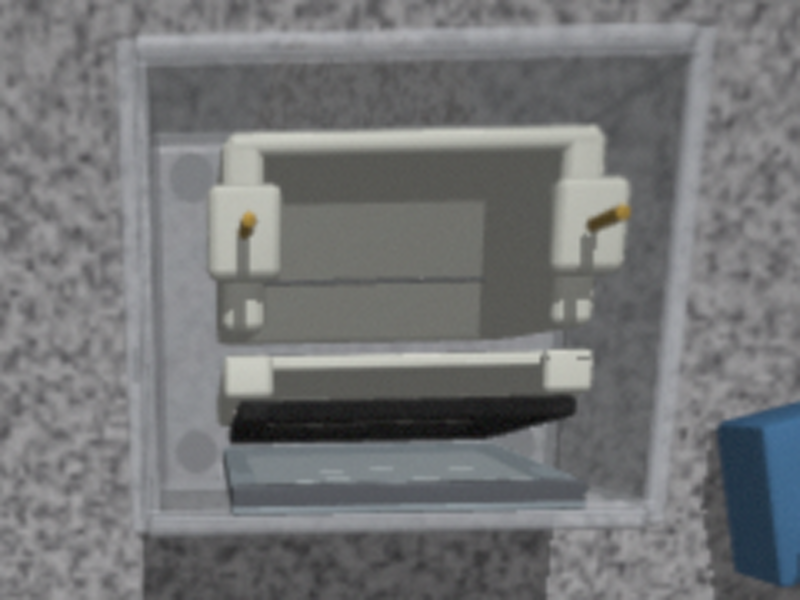

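The closer view shows the rim's outer front corners at crop (137,530) and (657,525) and the back ones at (122,40) and (712,28). The cassette's top band runs along the front wall, y≈483–510, x≈230–585. The tank is turned about -0.5° to 1°.

```bash
python3 - <<'E'
from h import *
import pickle
s1,c1=pickle.load(open('w1.pkl','rb'));s2,c2=pickle.load(open('w2.pkl','rb'))
P1,P2=pose(c1,s1),pose(c2,s2)
# refine rim outer front edge & side edges on w2 using coarse clicks
f=lambda x,y:(260+(x+.5)*.3-.5,(y+.5)*.3-.5)
B=[f(137,530),f(657,525),f(712,28),f(122,40)];A=[(255,171),(386,168),(389,48),(248,50)]
for a,b in zip(A,B):
    o1,d1=ray(c1,P1,[a]);o2,d2=ray(c2,P2,[b]);x,e=tri([(o1,d1[0]),(o2,d2[0])])
    print(np.round(x,1),np.round(e,1),'z95:',np.round(onz(c1,P1,[a],95)[0],1),np.round(onz(c2,P2,[b],95)[0],1))
print('cassette top edge front',np.round(onz(c2,P2,[f(232,508),f(585,500)],107),1),'back',np.round(onz(c2,P2,[f(235,484),f(575,477)],107),1))
Q=onz(c2,P2,B,95); print('size',np.linalg.norm(Q[0]-Q[1]),np.linalg.norm(Q[1]-Q[2]),np.mean(Q,0), 'yaw',np.degrees(np.arctan2(*( (Q[0]-Q[1])[:2]))))
E
```

```text
[ 436.2 -103.5   90.1] [1.1 1.1] z95: [ 436.  -104.8   95. ] [ 438.  -103.5   95. ]
[ 437.2 -264.7   77.9] [0.1 0.1] z95: [ 440.  -260.8   95. ] [ 439.5 -256.9   95. ]
[ 570.5 -257.1   90.4] [0.4 0.4] z95: [ 570. -256.   95.] [ 568.7 -255.2   95. ]
[ 571.3 -100.3   76.6] [0.1 0.1] z95: [ 567.6 -104.2   95. ] [ 566.  -101.4   95. ]
cassette top edge front [[ 445.8 -131.   107. ]
 [ 448.1 -230.3  107. ]] back [[ 452.5 -131.8  107. ]
 [ 454.5 -226.9  107. ]]
size 153.41969024459422 129.23364563020496 [ 503.04830113 -179.2307541    95.        ] yaw -0.5847707010025683
```

{"fn": "send_rows", "kwargs": {
  "series": [
    [[0.0,15,61,40,0],[0.0,20,61,70,0],[0.0,20,61,80,0],[0.0,20,61,80,0],[0.0,20,61,80,0],[0.0,20,61,80,0]]
  ]
}}

```text
clock: 3.5
eef_pos: [420.8, -179.6, 109.6]
eef_rot: [3.14, -0.003, 0.001]
wrist_force: [0.3, -0.4, -0.3]
finger_gap: 0.3
```

{"fn": "send_rows", "kwargs": {
  "series": [
    [[0.0,6,0,0,0],[0.0,12,0,0,0],[0.0,15,0,0,0],[0.0,17,0,0,0],[0.0,19,0,0,0],[0.0,21,0,0,0],[0.0,23,0,0,0],[0.0,25,0,0,0],[0.0,27,0,0,0],[0.0,27,0,0,0]]
  ]
}}

```text
clock: 4.5
eef_pos: [447.3, -179.6, 107.7]
eef_rot: [-3.142, -0.0, 0.001]
wrist_force: [0.5, 0.8, 0.0]
finger_gap: 0.7
```

{"fn": "send_rows", "kwargs": {
  "series": [
    [[0.0,1.5,0,0,0],[0.0,3,0,0,0],[0.0,4.5,0,0,0],[0.0,6,0,0,0],[0.0,7.5,0,0,0],[0.0,8.5,0,0,0],[0.0,9,0,0,0],[0.0,9,0,0,0]]
  ]
}}

```text
clock: 5.3
eef_pos: [456.1, -179.6, 107.7]
eef_rot: [-3.142, 0.0, 0.001]
wrist_force: [-0.9, 0.5, 0.3]
finger_gap: 0.2
```

```bash
python3 snap.py w3 cassette_top; python3 -c "
import cv2
b=cv2.imread('pics/w3.png');cv2.imwrite('pics/w3c.png',cv2.resize(b[60:260,180:460],(800,571),interpolation=cv2.INTER_CUBIC))"
```

```text
[ 456.1 -179.6  107.7] [-3.1416e+00  1.0000e-04  5.0000e-04] [-0.9  0.5  0.3] 0.15885989671007786 5.3
cassette_top [([248.0, 194.0, 135.0, 48.0], 0.89)]
```

View pics/w3c.png

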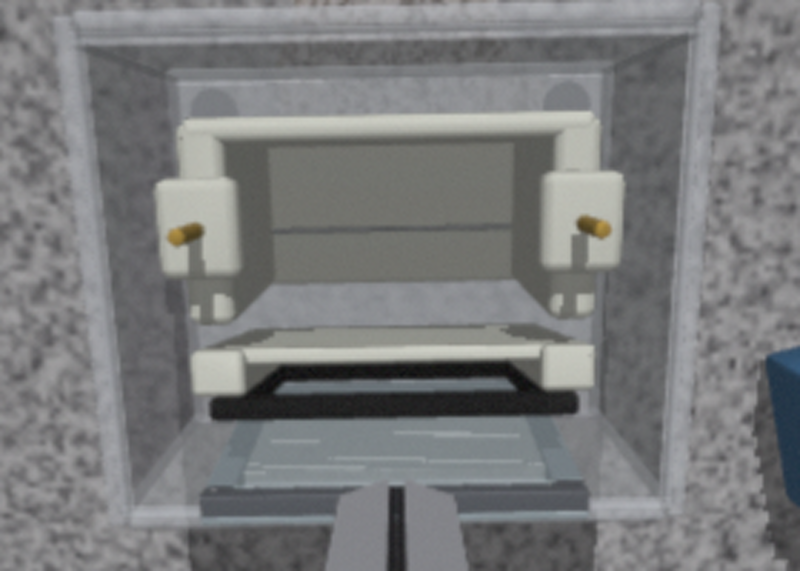

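The cassette still leans forward, with its top band at crop y≈488–515. The fingertips (crop 340–460, 485) appear to be above it, so I need to check heights.

```bash
python3 - <<'E'
from h import *
import pickle
s,c=pickle.load(open('w3.pkl','rb'));P=pose(c,s);k=.35
f=lambda x,y:(180+(x+.5)*k-.5,60+(y+.5)*k-.5)
for n,u in [('tip',(390,485)),('casL back',(203,488)),('casR back',(587,485)),('casL front',(203,516)),('rimL in',(133,512)),('rimR in',(663,505)),('rimLout',(127,523)),('rimRout',(685,517)),('gasket R',(578,405))]:
    print(n,[np.round(onz(c,P,[f(*u)],z)[0],1).tolist()[:2] for z in (95,100,107,115)])
for dx in(-8,8):
  print(proj(c,P,[s['eef_pos']+np.array([dx,0,z]) for z in(-8,0,11)]))
s2,c2=pickle.load(open('w2.pkl','rb'));P2=pose(c2,s2);g=lambda x,y:(260+(x+.5)*.3-.5,(y+.5)*.3-.5)
for a,b in [((203,488),(232,483)),((587,485),(585,477)),((203,516),(232,510)),((127,523),(137,530)),((685,517),(657,525))]:
    o,d=ray(c,P,[f(*a)]);o2,d2=ray(c2,P2,[g(*b)]);x,e=tri([(o,d[0]),(o2,d2[0])]);print(a,np.round(x,1),np.round(e,1))
E
```

```text
tip [[450.3, -179.6], [452.2, -179.7], [454.8, -179.7], [457.9, -179.7]]
casL back [[449.4, -129.4], [451.3, -130.5], [454.0, -132.2], [457.1, -134.1]]
casR back [[450.3, -232.6], [452.2, -231.4], [454.9, -229.7], [457.9, -227.8]]
casL front [[441.3, -128.9], [443.4, -130.1], [446.4, -131.7], [449.7, -133.6]]
rimL in [[442.5, -110.0], [444.5, -111.7], [447.5, -113.9], [450.8, -116.5]]
rimR in [[444.5, -253.4], [446.6, -251.8], [449.4, -249.5], [452.7, -246.8]]
rimLout [[439.2, -108.2], [441.4, -109.8], [444.4, -112.1], [447.9, -114.8]]
rimRout [[441.1, -259.7], [443.2, -257.9], [446.1, -255.4], [449.5, -252.5]]
gasket R [[472.6, -228.9], [474.0, -227.8], [476.0, -226.3], [478.2, -224.5]]
[[316.09710988 234.32180091]
 [316.03577293 238.42172975]
 [315.94410001 244.54880558]]
[[316.07768723 214.13464449]
 [316.01450783 217.5972624 ]
 [315.91993507 222.78002559]]
(203, 488) [ 452.3 -131.1  102.6] [0. 0.]
(587, 485) [ 454.4 -230.1  105.8] [0.1 0.1]
(203, 516) [ 444.9 -131.1  103.8] [0.1 0.1]
(127, 523) [ 435.7 -103.8   84.7] [1.3 1.3]
(685, 517) [ 438.2 -261.5   87.1] [1. 1.]
```

```bash
python3 -c "
import cv2
b=cv2.imread('pics/w3.png');cv2.imwrite('pics/w3d.png',cv2.resize(b[205:345,240:400],(685,600),interpolation=cv2.INTER_CUBIC))"
```

```text
(no output)
```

View pics/w3d.png

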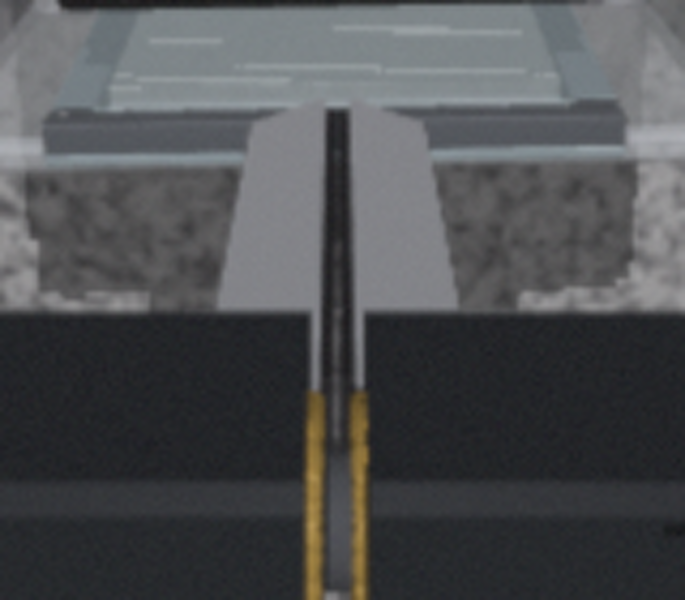

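The fingertips end at row ~230 in every view. I can't reconcile that with a tip 8 mm below the TCP, so I'll touch the rim beside the cassette to calibrate tip height.

{"fn": "send_rows", "kwargs": {
  "series": [
    [[0.0,0,0,-15,0],[0.0,-15,-66,-15,0],[0.0,-15,-66,-15,0],[0.0,-15,-66,-3,0],[0.0,-15,-66,0,0],[0.0,-15,-66,0,0],[0.0,-15,-66,0,0]]
  ]
}}

```text
clock: 6.1
eef_pos: [441.2, -114.3, 107.6]
eef_rot: [-3.141, 0.0, -0.0]
wrist_force: [0.3, -0.5, -0.2]
finger_gap: 0.6
```

{"fn": "send_rows", "kwargs": {
  "series": [
    [[0.0,0,0,1,0],[0.0,0,0,2,0],[0.0,0,0,3,0],[0.0,0,0,4,0],[0.0,0,0,4,0]]
  ]
}}

```text
clock: 6.6
eef_pos: [441.0, -113.6, 103.6]
eef_rot: [-3.142, 0.0, 0.0]
wrist_force: [-0.3, -0.9, -0.0]
finger_gap: 0.5
```

{"fn": "send_rows", "kwargs": {
  "series": [
    [[0.0,0,0,1,0],[0.0,0,0,2,0],[0.0,0,0,3,0],[0.0,0,0,3,0]]
  ]
}}

```text
clock: 7.0
eef_pos: [441.0, -113.6, 100.6]
eef_rot: [-3.142, 0.0, 0.001]
wrist_force: [0.7, 0.4, 0.5]
finger_gap: 0.7
```

{"fn": "send_rows", "kwargs": {
  "series": [
    [[0.0,0,0,1,0],[0.0,0,0,2,0],[0.0,0,0,3,0],[0.0,0,0,3,0]]
  ]
}}

```text
clock: 7.4
eef_pos: [441.0, -113.6, 97.6]
eef_rot: [-3.142, 0.0, 0.0]
wrist_force: [0.6, -0.6, 0.2]
finger_gap: 0.0
```

{"fn": "send_rows", "kwargs": {
  "series": [
    [[0.0,0,0,1,0],[0.0,0,0,2,0],[0.0,0,0,3,0],[0.0,0,0,3,0]]
  ]
}}

```text
clock: 7.8
eef_pos: [441.0, -113.6, 94.6]
eef_rot: [-3.141, 0.0, 0.0]
wrist_force: [-0.3, -0.4, -0.2]
finger_gap: 0.8
```

```bash
python3 snap.py w4 tank; python3 -c "
import cv2
b=cv2.imread('pics/w4.png');cv2.imwrite('pics/w4c.png',cv2.resize(b[90:290,200:460],(780,600),interpolation=cv2.INTER_CUBIC))"
```

```text
[ 441.  -113.6   94.6] [-3.1415e+00  2.0000e-04  4.0000e-04] [-0.3 -0.4 -0.2] 0.7629183895571036 7.8
tank [([291.0, 27.0, 260.0, 206.0], 0.9)]
```

View pics/w4c.png

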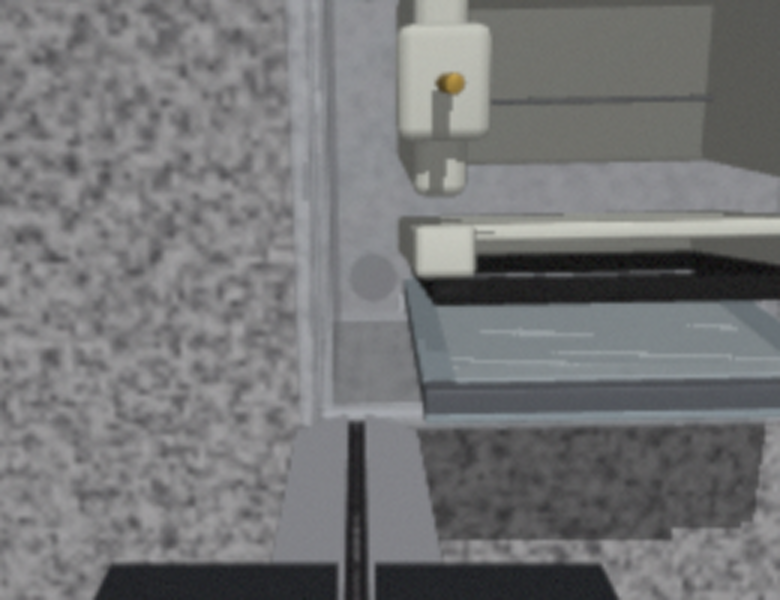

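Here the fingertip's front edge (crop 355,422) lies just in front of the rim's outer edge (crop y≈418), not over it. So the finger front sits about 4 mm behind the TCP in x, or the tank is further off than I measured. I'll touch the rim's outside to settle it.

{"fn": "send_rows", "kwargs": {
  "series": [
    [[0.0,1,0,0,0],[0.0,2,0,0,0],[0.0,3,0,0,0],[0.0,4,0,0,0],[0.0,4,0,0,0]]
  ]
}}

```text
clock: 8.4
eef_pos: [445.2, -113.6, 94.7]
eef_rot: [-3.142, -0.0, 0.0]
wrist_force: [-0.4, -0.3, 0.3]
finger_gap: 0.8
```

{"fn": "send_rows", "kwargs": {
  "series": [
    [[0.0,1,0,0,0],[0.0,2,0,0,0],[0.0,3,0,0,0],[0.0,4,0,0,0],[0.0,4,0,0,0]]
  ]
}}

```text
clock: 8.9
eef_pos: [449.2, -113.6, 94.7]
eef_rot: [-3.142, -0.0, 0.001]
wrist_force: [-1.4, -0.3, 1.1]
finger_gap: 0.3
```

{"fn": "send_rows", "kwargs": {
  "series": [
    [[0.0,1,0,0,0],[0.0,1,0,0,0]]
  ]
}}

```text
clock: 9.1
eef_pos: [450.2, -113.6, 94.8]
eef_rot: [-3.142, -0.0, 0.0]
wrist_force: [1.3, 0.8, -0.4]
finger_gap: 0.2
```

{"fn": "send_rows", "kwargs": {
  "series": [
    [[0.0,1,0,0,0],[0.0,1,0,0,0]]
  ]
}}

```text
clock: 9.3
eef_pos: [451.2, -113.6, 94.8]
eef_rot: [3.142, -0.0, 0.0]
wrist_force: [-0.1, -0.2, 0.2]
finger_gap: 0.6
```

```bash
python3 snap.py w5; python3 -c "
import cv2
b=cv2.imread('pics/w5.png');cv2.imwrite('pics/w5c.png',cv2.resize(b[130:290,230:430],(750,600),interpolation=cv2.INTER_CUBIC))"
```

```text
[ 451.2 -113.6   94.8] [ 3.1416e+00 -1.0000e-04  4.0000e-04] [-0.1 -0.2  0.2] 0.57845151506602 9.3
```

View pics/w5c.png

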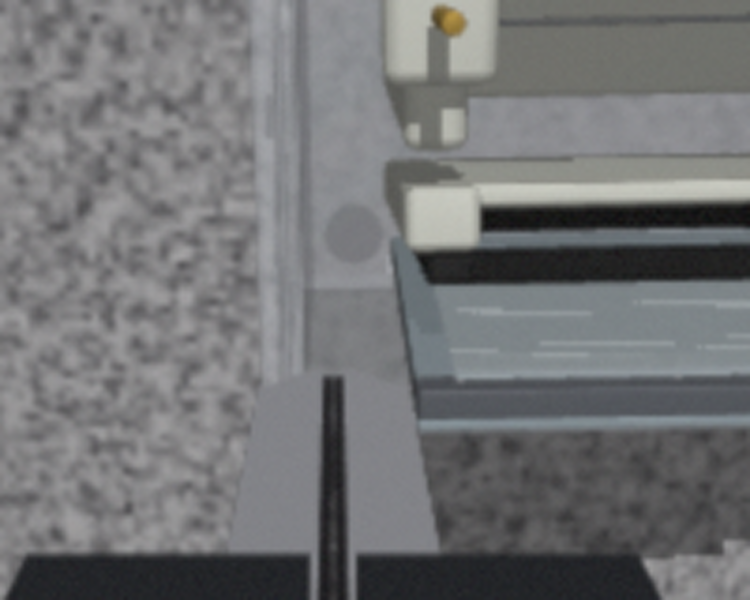

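The fingers now overlap the rim in view without contact, so the tips must be higher than nominal. I'll shift clear of the cassette and descend to find the rim.

{"fn": "send_rows", "kwargs": {
  "series": [
    [[0.0,-3,-6,0,0],[0.0,-3,-6,2,0],[0.0,-3,-6,4,0],[0.0,-3,-6,6,0],[0.0,-3,-6,6,0]]
  ]
}}

```text
clock: 9.85
eef_pos: [447.9, -107.6, 88.4]
eef_rot: [-3.141, 0.0, 0.0]
wrist_force: [0.5, 0.3, -0.2]
finger_gap: 0.1
```

{"fn": "send_rows", "kwargs": {
  "series": [
    [[0.0,0,0,2,0],[0.0,0,0,3,0],[0.0,0,0,4,0],[0.0,0,0,4,0]]
  ]
}}

```text
clock: 10.25
eef_pos: [448.0, -107.6, 84.6]
eef_rot: [-3.142, 0.0, 0.0]
wrist_force: [-0.3, 0.5, 0.4]
finger_gap: 0.4
```

{"fn": "send_rows", "kwargs": {
  "series": [
    [[0.0,0,0,2,0],[0.0,0,0,3,0],[0.0,0,0,4,0],[0.0,0,0,4,0]]
  ]
}}

```text
clock: 10.65
eef_pos: [448.0, -107.6, 80.6]
eef_rot: [-3.141, 0.0, 0.0]
wrist_force: [0.4, 0.4, -0.0]
finger_gap: 0.4
```

{"fn": "send_rows", "kwargs": {
  "series": [
    [[0.0,0,0,1.5,0],[0.0,0,0,3,0],[0.0,0,0,3,0]]
  ]
}}

```text
clock: 10.95
eef_pos: [447.9, -107.6, 77.5]
eef_rot: [-3.142, 0.0, 0.0]
wrist_force: [-0.5, -0.6, -0.4]
finger_gap: 0.5
```

{"fn": "send_rows", "kwargs": {
  "series": [
    [[0.0,0,0,1.5,0],[0.0,0,0,3,0],[0.0,0,0,3,0]]
  ]
}}

```text
clock: 11.25
eef_pos: [448.0, -107.6, 74.5]
eef_rot: [-3.141, 0.0, 0.001]
wrist_force: [-0.4, -0.3, -0.2]
finger_gap: 0.5
```

{"fn": "send_rows", "kwargs": {
  "series": [
    [[0.0,0,0,1.5,0],[0.0,0,0,3,0],[0.0,0,0,3,0]]
  ]
}}

```text
clock: 11.55
eef_pos: [447.9, -107.6, 71.5]
eef_rot: [-3.141, 0.0, 0.0]
wrist_force: [0.2, -1.2, 0.1]
finger_gap: 0.6
```

```bash
python3 snap.py w6 tank cassette_top; python3 - <<'E'
from h import *
c=manip.camera('scene')
a=c['img'][100:300,300:500,::-1]; b=cv2.imread('pics/w6.png')[60:260,220:420]
cv2.imwrite('pics/m6.png',np.hstack([cv2.resize(x,(400,400),interpolation=cv2.INTER_CUBIC) for x in (a,b)]))
E
```

```text
[ 447.9 -107.6   71.5] [-3.1415e+00  3.0000e-04  4.0000e-04] [ 0.2 -1.2  0.1] 0.5991676538308708 11.55
tank [([300.0, 29.0, 292.0, 226.0], 0.82)]
cassette_top [([339.0, 194.0, 178.0, 61.0], 0.55)]
```

View pics/m6.png

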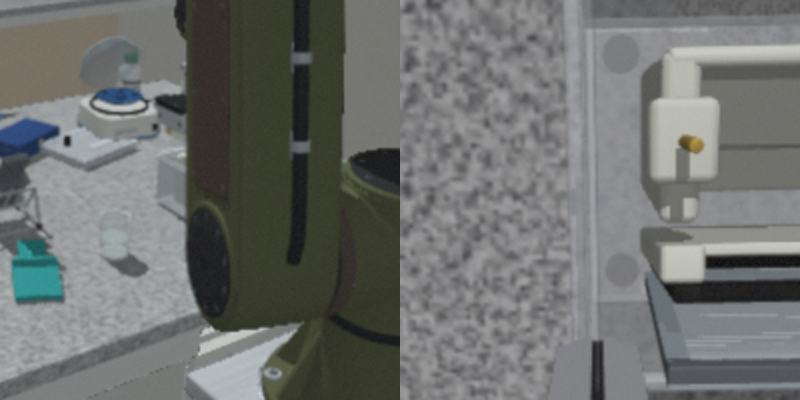

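By scale, the wrist view puts the tips about 30 mm higher than nominal (finger width → depth ≈195 mm), so they may still be just above the rim. I'll keep descending in small steps.

{"fn": "send_rows", "kwargs": {
  "series": [
    [[0.0,0,0,1.5,0],[0.0,0,0,3,0],[0.0,0,0,3,0]]
  ]
}}

```text
clock: 12.05
eef_pos: [447.9, -107.6, 68.5]
eef_rot: [-3.141, 0.0, 0.0]
wrist_force: [-0.6, 0.0, 0.4]
finger_gap: 0.5
```

{"fn": "send_rows", "kwargs": {
  "series": [
    [[0.0,0,0,1,0],[0.0,0,0,2,0],[0.0,0,0,2,0]]
  ]
}}

```text
clock: 12.35
eef_pos: [448.2, -107.6, 67.5]
eef_rot: [3.141, -0.0, 0.001]
wrist_force: [-4.3, 1.5, 11.1]
finger_gap: 0.4
```

{"fn": "send_rows", "kwargs": {
  "series": [
    [[0.0,0,0,1,0],[0.0,0,0,2,0],[0.0,0,0,2,0]]
  ]
}}

```text
clock: 12.65
eef_pos: [448.5, -107.7, 67.1]
eef_rot: [3.141, -0.001, 0.001]
wrist_force: [-14.3, 5.2, 36.2]
finger_gap: 0.4
```

Contact came at reading z≈68. The true fingertip is therefore about 27 mm above the TCP reading (rim = 95), not 8 mm below it. I'll use tip = reading + 27 from here, back off, and push the cassette with the tip at about 101.

{"fn": "send_rows", "kwargs": {
  "series": [
    [[0.0,0,0,-25,0],[0.0,-28,20,-25,0],[0.0,-28,72,-25,0],[0.0,-28,72,-25,0],[0.0,-28,72,-25,0],[0.0,-28,72,-10,0],[0.0,-28,72,-10,0],[0.0,-28,72,-10,0]]
  ]
}}

```text
clock: 13.45
eef_pos: [420.2, -178.8, 74.8]
eef_rot: [-3.141, 0.001, 0.002]
wrist_force: [-0.6, -0.2, 0.5]
finger_gap: 0.3
```

{"fn": "send_rows", "kwargs": {
  "series": [
    [[0.0,8,0,0,0],[0.0,14,0,0,0],[0.0,17,0,0,0],[0.0,19,0,0,0],[0.0,21,0,0,0],[0.0,23,0,0,0],[0.0,25,0,0,0],[0.0,27,0,0,0],[0.0,29,0,0,0],[0.0,31,0,0,0]]
  ]
}}

```text
clock: 14.45
eef_pos: [451.3, -179.6, 74.8]
eef_rot: [3.142, -0.0, 0.0]
wrist_force: [-0.7, 0.5, -0.3]
finger_gap: 0.6
```

{"fn": "send_rows", "kwargs": {
  "series": [
    [[0.0,1.5,0,0,0],[0.0,3,0,0,0],[0.0,4.5,0,0,0],[0.0,5,0,0,0]]
  ]
}}

```text
clock: 14.85
eef_pos: [455.7, -179.5, 74.6]
eef_rot: [-3.141, 0.001, 0.0]
wrist_force: [-5.1, -0.4, 2.7]
finger_gap: 0.6
```

```bash
python3 snap.py w7 cassette_top; python3 -c "
import cv2
b=cv2.imread('pics/w7.png');cv2.imwrite('pics/w7c.png',cv2.resize(b[60:260,180:460],(800,571),interpolation=cv2.INTER_CUBIC))"
```

```text
[ 455.7 -179.5   74.6] [-3.1413e+00  1.3000e-03  5.0000e-04] [-5.1 -0.4  2.7] 0.621493515960578 14.85
cassette_top [([233.0, 200.0, 163.0, 32.0], 0.86)]
```

View pics/w7c.png

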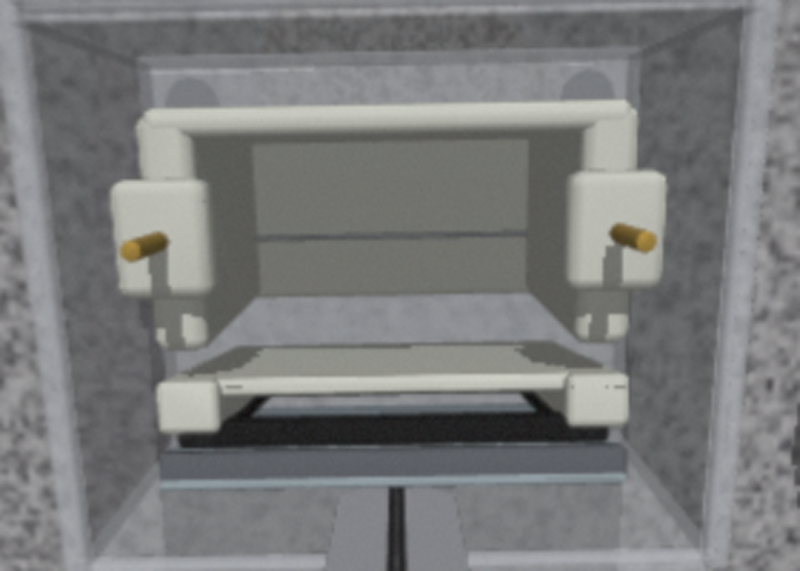

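The cassette is now back on the gasket: its top band is at crop y≈445–485, right against the black frame, and the fingers press with about 5 N. I'll retreat and go to look at the stand.

{"fn": "send_rows", "kwargs": {
  "series": [
    [[0.0,-4,0,0,0],[0.0,-12,0,-10,0],[0.3,-12,0,-60,0],[0.6,-12,-20,-110,0],[0.7,20,-60,-135,0],[0.7,50,-345,-135,0],[0.7,75,-345,-135,0],[0.7,75,-345,-135,0],[0.7,75,-345,-135,0],[0.7,75,-345,-135,0]]
  ]
}}

```text
clock: 15.95
eef_pos: [520.4, 120.5, 210.2]
eef_rot: [-3.141, -0.002, 0.0]
wrist_force: [-0.1, -0.3, 0.5]
finger_gap: 61.2
```

{"fn": "send_rows", "kwargs": {
  "series": [
    [[0.7,0,0,0,0],[0.7,0,0,0,0],[0.7,0,0,0,0]]
  ]
}}

```text
clock: 16.25
eef_pos: [520.3, 117.5, 209.5]
eef_rot: [-3.142, -0.001, -0.0]
wrist_force: [-0.2, -0.3, -0.0]
finger_gap: 65.8
```

```bash
python3 snap.py s1 tank wedge_grip wedge_edge drain_stand blank_centre beaker
```

```text
[520.3 117.5 209.5] [-3.1415e+00 -7.0000e-04 -4.0000e-04] [-0.2 -0.3 -0. ] 65.7936670723622 16.25
tank [([473.0, 138.0, 167.0, 122.0], 0.82), ([116.0, 46.0, 202.0, 91.0], 0.69)]
wedge_grip [([4.0, 204.0, 26.0, 89.0], 0.78), ([214.0, 176.0, 72.0, 85.0], 0.72)]
wedge_edge [([214.0, 173.0, 70.0, 89.0], 0.92)]
drain_stand [([119.0, 45.0, 201.0, 90.0], 0.78)]
blank_centre [([113.0, 68.0, 100.0, 66.0], 0.82)]
beaker [([335.0, 206.0, 37.0, 54.0], 0.76)]
```

{"fn": "send_rows", "kwargs": {
  "series": [
    [[0.7,-20,-80,0,0],[0.7,-20,-80,0,0],[0.7,-20,-80,0,0],[0.7,-20,-80,0,0]]
  ]
}}

```text
clock: 17.0
eef_pos: [500.4, 198.5, 209.0]
eef_rot: [3.141, 0.0, 0.002]
wrist_force: [-0.1, -0.1, -0.8]
finger_gap: 65.8
```

```bash
python3 snap.py s2 wedge_grip wedge_edge drain_stand blank_centre; python3 - <<'E'
import cv2,numpy as np
a=cv2.imread('pics/s1.png')[30:150,100:340];b=cv2.imread('pics/s2.png')[30:180,200:460]
a=cv2.resize(a,(600,300),interpolation=cv2.INTER_CUBIC)
b=cv2.imread('pics/s2.png')[30:150,190:430];b=cv2.resize(b,(600,300),interpolation=cv2.INTER_CUBIC)
cv2.imwrite('pics/s12.png',np.vstack([a,b]))
E
```

```text
[500.4 198.5 209. ] [3.1413e+00 0.0000e+00 1.6000e-03] [-0.1 -0.1 -0.8] 65.75983962699179 17.0
wedge_grip [([306.0, 49.0, 74.0, 84.0], 0.86), ([268.0, 161.0, 79.0, 99.0], 0.85), ([13.0, 183.0, 69.0, 94.0], 0.65)]
wedge_edge [([13.0, 184.0, 64.0, 96.0], 0.92), ([267.0, 161.0, 76.0, 101.0], 0.58), ([305.0, 51.0, 77.0, 85.0], 0.56)]
drain_stand [([533.0, 125.0, 107.0, 121.0], 0.72), ([191.0, 27.0, 199.0, 94.0], 0.66)]
blank_centre [([192.0, 52.0, 87.0, 62.0], 0.9)]
```

View pics/s12.png

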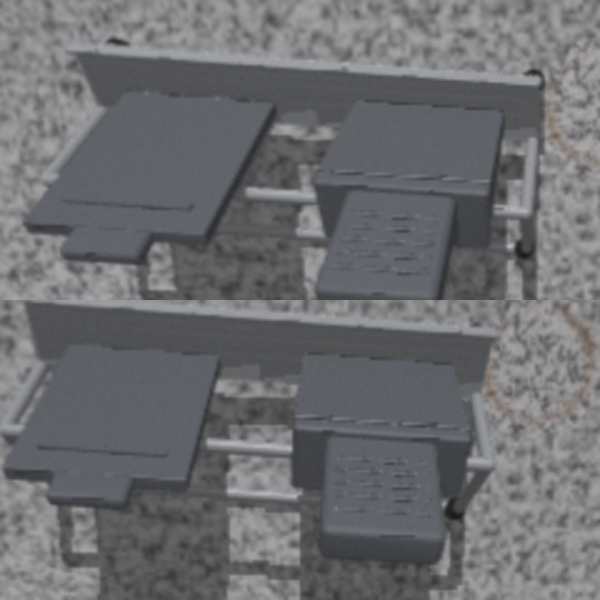

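The upper half of this picture is s1, the lower s2. The blank with its tab is at left; the wedge is at right with a ribbed grip, its grip end at crop s2 (322–443, 530–560), lip edge at (293–470, 432–442) and lower edge at (300–455, 355–363). I'll fit the known wedge shape to both views.

```bash
cat > fit.py <<'E'
from h import *
import pickle
from scipy.optimize import least_squares
s1,c1=pickle.load(open('s1.pkl','rb'));s2,c2=pickle.load(open('s2.pkl','rb'))
P1,P2=pose(c1,s1),pose(c2,s2)
g=lambda ox,oy:(lambda x,y:(ox+(x+.5)/2.5-.5,oy+(y+.5)/2.5-.5))
f1,f2=g(100,30),g(190,30-120)
M=np.array([(1,35,-116),(1,-35,-116),(10,35,-33),(10,-35,-33),(7,22,26),(7,-22,26)],float)
U1=np.array([f1(*p) for p in [(355,101),(504,110),(316,180),(489,196)]]);U2=np.array([f2(*p) for p in [(300,355),(455,363),(293,432),(470,442),(322,530),(443,536)]])
def X(p): return p[:3]+M@R.from_euler('ZY',[p[3],-p[4]]).as_matrix().T
def res(p,dz):
    o=np.eye(4);o[2,3]=dz; x=X(p)
    return np.r_[(proj(c1,o@P1,x)[:4]-U1).ravel(),(proj(c2,o@P2,x)-U2).ravel()]
for dz in (0,8,15,25,35):
  for fl in (0,1):
    fun=(lambda q:res(np.r_[q,np.radians(35)],dz)) if fl else (lambda q:res(q,dz))
    r=least_squares(fun,[620,165,120,0]+([] if fl else [.6]))
    p=r.x; pp=np.r_[p,np.radians(35)] if fl else p
    print(dz,fl,np.round(p[:3],1),np.round(np.degrees(p[3:]),1),'rms',round(np.sqrt(np.mean(r.fun**2)),2),'edge z',np.round(X(pp)[0],1))
E
python3 fit.py
```

```text
0 0 [581.8 175.  118. ] [-3.4 35.4] rms 0.78 edge z [651.7 205.9  24. ]
0 1 [582.  175.  119.1] [-3.5] rms 0.81 edge z [651.3 205.9  24.6]
8 0 [581.8 175.  126. ] [-3.4 35.4] rms 0.78 edge z [651.7 205.9  32. ]
8 1 [582.  175.  127.1] [-3.5] rms 0.81 edge z [651.3 205.9  32.6]
15 0 [581.8 175.  133. ] [-3.4 35.4] rms 0.78 edge z [651.7 205.9  39. ]
15 1 [582.  175.  134.1] [-3.5] rms 0.81 edge z [651.3 205.9  39.6]
25 0 [581.8 175.  143. ] [-3.4 35.4] rms 0.78 edge z [651.7 205.9  49. ]
25 1 [582.  175.  144.1] [-3.5] rms 0.81 edge z [651.3 205.9  49.6]
35 0 [581.8 175.  153. ] [-3.4 35.4] rms 0.78 edge z [651.7 205.9  59. ]
35 1 [582.  175.  154.1] [-3.5] rms 0.81 edge z [651.3 205.9  59.6]
```

The fit is consistent: rms 0.8 px, free lean 35.4°, and the edge near ledge height within about 5 mm. That puts the grip at about (582,175,124) with yaw -3.4°. Moving above it and then down, to tip 105 (reading 78).

{"fn": "send_rows", "kwargs": {
  "series": [
    [[0.7,40,12,0,3.4],[0.7,82,23,30,3.4],[0.7,82,23,50,3.4],[0.7,82,23,50,3.4],[0.7,82,23,50,3.4]]
  ]
}}

```text
clock: 17.75
eef_pos: [582.3, 175.3, 159.7]
eef_rot: [-3.142, -0.0, -0.059]
wrist_force: [0.7, 1.2, 0.2]
finger_gap: 65.7
```

{"fn": "send_rows", "kwargs": {
  "series": [
    [[0.7,0,0,20,0],[0.7,0,0,40,0],[0.7,0,0,60,0],[0.7,0,0,81,0],[0.7,0,0,81,0],[0.7,0,0,81,0]]
  ]
}}

```text
clock: 18.35
eef_pos: [582.9, 175.9, 80.1]
eef_rot: [-3.141, -0.002, -0.058]
wrist_force: [-0.3, 0.4, 0.2]
finger_gap: 65.8
```

{"fn": "send_rows", "kwargs": {
  "newtons": 15,
  "series": [
    [[0.2,0,0,0,0],[0.2,0,0,0,0],[0.2,0,0,0,0],[0.2,0,0,0,0],[0.2,0,0,0,0]]
  ]
}}

```text
clock: 18.85
eef_pos: [582.7, 175.7, 78.7]
eef_rot: [-3.141, -0.001, -0.059]
wrist_force: [-1.6, 0.7, 4.2]
finger_gap: 44.1
```

Gripped at 44 mm, as expected. Lifting.

{"fn": "send_rows", "kwargs": {
  "series": [
    [[0.2,0,0,-15,0],[0.2,0,0,-40,0],[0.2,0,0,-70,0],[0.2,0,0,-100,0],[0.2,0,0,-130,0],[0.2,-30,0,-130,0],[0.2,-80,0,-130,0],[0.2,-120,0,-130,0],[0.2,-120,0,-130,0],[0.2,-120,0,-130,0]]
  ]
}}

```text
clock: 19.85
eef_pos: [462.7, 182.8, 209.3]
eef_rot: [-3.141, -0.002, -0.058]
wrist_force: [0.3, -0.3, -1.8]
finger_gap: 43.6
```

```bash
python3 snap.py g1 wedge_grip wedge_edge; python3 - <<'E'
from h import *
import pickle
s,c=pickle.load(open('g1.pkl','rb'));P=pose(c,s)
G=s['eef_pos']+[0,0,46]
M=np.array([(1,35,-116),(1,-35,-116),(10,35,-33),(10,-35,-33),(7,22,26),(7,-22,26)],float)
for L in (-10,0,10,20,35,45):
    x=G+M@R.from_euler('ZY',[s['eef_rot'][2],-np.radians(L)]).as_matrix().T
    q=proj(c,P,x); print(L,np.round(q[:4]).tolist())
E
```

```text
[462.7 182.8 209.3] [-3.141e+00 -1.700e-03 -5.830e-02] [ 0.3 -0.3 -1.8] 43.61894087302348 19.85
wedge_grip [([3.0, 174.0, 70.0, 100.0], 0.87), ([265.0, 131.0, 109.0, 170.0], 0.59), ([261.0, 210.0, 20.0, 17.0], 0.51)]
wedge_edge [([2.0, 175.0, 68.0, 100.0], 0.88), ([265.0, 130.0, 111.0, 173.0], 0.64)]
-10 [[280.0, 222.0], [353.0, 222.0], [265.0, 229.0], [367.0, 229.0]]
0 [[279.0, 201.0], [354.0, 201.0], [264.0, 221.0], [368.0, 221.0]]
10 [[278.0, 181.0], [355.0, 181.0], [263.0, 214.0], [369.0, 214.0]]
20 [[277.0, 160.0], [356.0, 160.0], [262.0, 208.0], [370.0, 208.0]]
35 [[274.0, 130.0], [359.0, 130.0], [259.0, 201.0], [372.0, 201.0]]
45 [[270.0, 110.0], [362.0, 110.0], [258.0, 198.0], [374.0, 198.0]]
```

The wrist-view rectangle's top row (131) says the wedge still leans 35°. I'll loosen the grip and see whether it swings to hang.

{"fn": "send_rows", "kwargs": {
  "newtons": 4,
  "series": [
    [[0.2,0,0,0,0],[0.2,0,0,0,0],[0.2,0,0,0,0],[0.2,0,0,0,0]]
  ]
}}

```text
clock: 20.4
eef_pos: [462.7, 182.6, 207.8]
eef_rot: [3.141, 0.0, -0.059]
wrist_force: [-0.2, 0.6, -1.1]
finger_gap: 44.2
```

```bash
python3 snap.py g2 wedge_grip wedge_edge
```

```text
[462.7 182.6 207.8] [ 3.1415e+00  3.0000e-04 -5.9000e-02] [-0.2  0.6 -1.1] 44.18049164150413 20.4
wedge_grip [([260.0, 130.0, 114.0, 171.0], 0.9), ([0.0, 177.0, 69.0, 97.0], 0.75), ([258.0, 210.0, 25.0, 19.0], 0.68)]
wedge_edge [([3.0, 177.0, 63.0, 97.0], 0.97), ([265.0, 131.0, 111.0, 173.0], 0.87), ([257.0, 210.0, 23.0, 20.0], 0.64)]
```

It held without swinging. I'll use the tank's outer front rim to swing it upright: approach from the robot side with a light grip and push the lower body onto the rim.

{"fn": "send_rows", "kwargs": {
  "newtons": 8,
  "series": [
    [[0.2,-96,369,0,-4.2],[0.2,-96,369,0,-4.2],[0.2,-96,369,0,-4.2],[0.2,-96,369,0,-4.2],[0.2,-96,369,0,-4.2],[0.2,-96,369,0,-4.2],[0.2,-96,369,0,-4.2],[0.2,-96,369,0,-4.2],[0.2,-96,369,0,-4.2],[0.2,-96,369,0,-4.2]]
  ]
}}

```text
clock: 21.55
eef_pos: [345.0, -180.3, 208.0]
eef_rot: [-3.141, -0.0, 0.013]
wrist_force: [-0.2, 0.6, -0.7]
finger_gap: 43.9
```

{"fn": "send_rows", "kwargs": {
  "series": [
    [[0.2,0,0,0,0],[0.2,0,0,0,0]]
  ]
}}

```text
clock: 21.75
eef_pos: [345.5, -179.3, 208.0]
eef_rot: [3.142, -0.0, 0.016]
wrist_force: [-0.9, 0.6, -1.4]
finger_gap: 43.6
```

{"fn": "send_rows", "kwargs": {
  "newtons": 6,
  "series": [
    [[0.2,0,0,40,0],[0.2,0,0,79,0],[0.2,0,0,79,0],[0.2,10,0,79,0],[0.2,17,0,79,0],[0.2,24,0,79,0],[0.2,31,0,79,0],[0.2,37,0,79,0],[0.2,43,0,79,0],[0.2,43,0,79,0]]
  ]
}}

```text
clock: 22.75
eef_pos: [388.7, -179.5, 129.0]
eef_rot: [-3.142, -0.0, 0.015]
wrist_force: [-0.8, 1.0, -0.9]
finger_gap: 43.9
```

```bash
python3 snap.py g3 wedge_grip wedge_edge cassette_top
```

```text
[ 388.7 -179.5  129. ] [-3.1415e+00 -1.0000e-04  1.4700e-02] [-0.8  1.  -0.9] 43.947397437476006 22.75
wedge_grip [([262.0, 156.0, 111.0, 147.0], 0.81)]
wedge_edge [([248.0, 110.0, 139.0, 20.0], 0.7), ([266.0, 152.0, 110.0, 154.0], 0.67)]
cassette_top [([248.0, 112.0, 138.0, 19.0], 0.84)]
```

The lean is down to about 22°, so this works. Continuing.

{"fn": "send_rows", "kwargs": {
  "series": [
    [[0.2,6,0,0,0],[0.2,12,0,0,0],[0.2,18,0,0,0],[0.2,24,0,0,0],[0.2,29,0,0,0],[0.2,34,0,0,0],[0.2,39,0,0,0],[0.2,43,0,0,0],[0.2,43,0,0,0]]
  ]
}}

```text
clock: 23.85
eef_pos: [431.5, -178.8, 128.9]
eef_rot: [-3.142, -0.0, 0.015]
wrist_force: [0.3, 0.4, -0.9]
finger_gap: 43.9
```

```bash
python3 snap.py g4 wedge_grip wedge_edge cassette_top tank
```

```text
[ 431.5 -178.8  128.9] [-3.1415e+00 -2.0000e-04  1.4600e-02] [ 0.3  0.4 -0.9] 43.929820611951904 23.85
wedge_grip [([255.0, 170.0, 129.0, 10.0], 0.74)]
wedge_edge [([269.0, 204.0, 103.0, 100.0], 0.63)]
cassette_top []
tank [([211.0, 30.0, 216.0, 176.0], 0.61)]
```

{"fn": "send_rows", "kwargs": {
  "newtons": 20,
  "series": [
    [[0.2,-6,0,0,0],[0.2,-25,0,0,0],[0.2,-25,0,-40,0],[0.2,-25,0,-68,0],[0.2,-25,0,-68,0],[0.2,-25,0,-68,0]]
  ]
}}

```text
clock: 24.7
eef_pos: [405.8, -179.2, 196.8]
eef_rot: [3.141, -0.001, 0.014]
wrist_force: [0.4, -0.1, -1.7]
finger_gap: 43.9
```

```bash
python3 snap.py g5 tank cassette_top; python3 - <<'E'
from h import *
import pickle
s,c=pickle.load(open('g5.pkl','rb'));P=pose(c,s)
# network silhouette on a fresh picture + gradient profile
c=manip.camera('wrist')
for t in('wedge_grip','wedge_edge'):
  for r in manip.silhouettes(t,c)[:2]:
    m=np.array(r['pixels']);print(t,r['conf'],np.round(r['rect']),[int(np.argmax(m[:,x])) if m[:,x].any() else -1 for x in range(270,366,12)])
G=s['eef_pos']+[0,0,45.5]
M=np.array([(1,35,-116),(1,-35,-116),(10,35,-41),(10,-35,-33),(-9,35,-116)],float)
for L in (-6,-3,0,3,6):
    x=G+M@R.from_euler('ZY',[s['eef_rot'][2],-np.radians(L)]).as_matrix().T
    print(L,np.round(proj(c,P,x),1).tolist())
g=cv2.cvtColor(c['img'],cv2.COLOR_RGB2GRAY); print(g[185:240,317].tolist())
im=c['img'][130:280,220:420,::-1];cv2.imwrite('pics/g5c.png',cv2.resize(im,(800,600),interpolation=cv2.INTER_CUBIC))
E
```

```text
[ 405.8 -179.2  196.8] [ 3.1413e+00 -5.0000e-04  1.4200e-02] [ 0.4 -0.1 -1.7] 43.935903822242366 24.7
tank [([232.0, 18.0, 174.0, 147.0], 0.6)]
cassette_top [([268.0, 130.0, 100.0, 11.0], 0.7)]
wedge_grip 0.87 [268. 202. 104. 100.] [221, 201, 200, 200, 200, 201, 201, 200]
wedge_grip 0.42 [268. 130. 103.  12.] [130, 130, 130, 130, 130, 130, 130, 131]
wedge_edge 0.78 [  0.  78.  44. 122.] [-1, -1, -1, -1, -1, -1, -1, -1]
wedge_edge 0.58 [269. 200. 103. 103.] [221, 200, 200, 200, 200, 200, 200, 200]
-6 [[279.7, 213.1], [353.1, 213.1], [266.3, 222.4], [367.4, 225.1], [279.9, 223.4]]
-3 [[279.6, 206.9], [353.3, 206.9], [266.1, 219.6], [367.6, 222.9], [279.8, 217.1]]
0 [[279.4, 200.7], [353.4, 200.7], [265.9, 216.9], [367.8, 220.7], [279.7, 210.8]]
3 [[279.1, 194.6], [353.7, 194.6], [265.6, 214.3], [368.0, 218.5], [279.6, 204.6]]
6 [[278.8, 188.4], [353.9, 188.4], [265.3, 211.7], [368.3, 216.5], [279.3, 198.4]]
[98, 99, 94, 91, 90, 91, 88, 82, 75, 77, 82, 93, 96, 95, 92, 81, 78, 78, 78, 78, 79, 75, 78, 79, 76, 78, 77, 77, 77, 76, 76, 76, 78, 78, 78, 76, 81, 95, 87, 83, 88, 97, 106, 101, 94, 89, 84, 83, 81, 82, 82, 81, 83, 83, 88]
```

The silhouette's lower edge is at row 200–201 against 200.7 predicted, so the wedge is upright within about 1°. Moving over the gap (inner face x≈447, so grip x≈458.5) and lowering the edge to just above the rim.

{"fn": "send_rows", "kwargs": {
  "series": [
    [[0.2,25,-2,0,0],[0.2,45,-2,0,0],[0.2,53,-2,0,0],[0.2,53,-2,0,0],[0.2,53,-2,0,0],[0.2,53,-2,8,0],[0.2,53,-2,16,0],[0.2,53,-2,21,0],[0.2,53,-2,21,0],[0.2,53,-2,21,0]]
  ]
}}

```text
clock: 26.0
eef_pos: [459.0, -176.5, 176.0]
eef_rot: [-3.142, 0.0, 0.014]
wrist_force: [0.9, 0.2, -0.8]
finger_gap: 43.6
```

```bash
python3 snap.py g6 cassette_top wedge_grip; python3 - <<'E'
from h import *
import pickle
s,c=pickle.load(open('g6.pkl','rb'))
im=c['img'][90:290,190:450,::-1];cv2.imwrite('pics/g6c.png',cv2.resize(im,(780,600),interpolation=cv2.INTER_CUBIC))
P=pose(c,s); print(proj(c,P,[(447,-179.5,95),(463,-179.5,95),(447,-103,95),(447,-256,95)]))
E
```

```text
[ 459.  -176.5  176. ] [-3.1416e+00  1.0000e-04  1.4400e-02] [ 0.9  0.2 -0.8] 43.56311169547582 26.0
cassette_top [([264.0, 188.0, 110.0, 10.0], 0.69)]
wedge_grip [([266.0, 199.0, 106.0, 100.0], 0.7), ([0.0, 124.0, 42.0, 118.0], 0.66)]
[[319.3717853  210.53824935]
 [319.63096579 194.87865313]
 [241.94021803 209.47651525]
 [396.59352882 211.60780798]]
```

View pics/g6c.png

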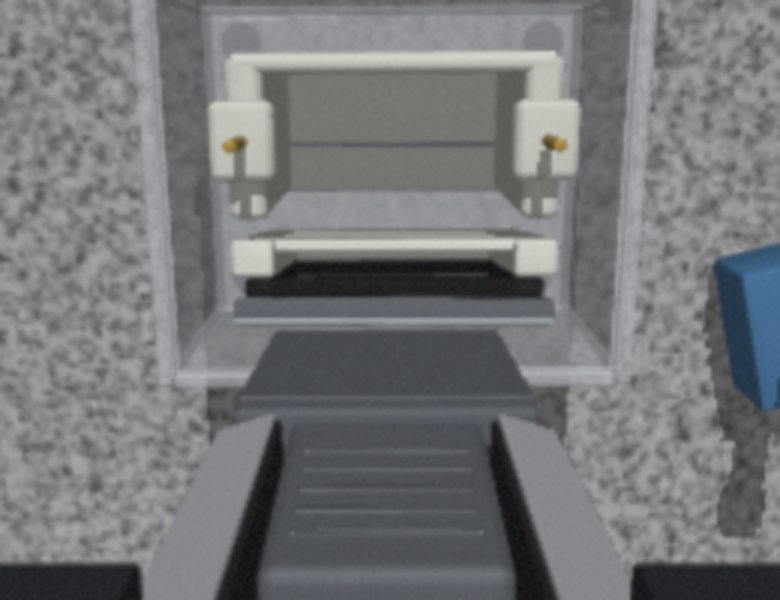

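The view shows the wedge's lower edge at row ≈201, about 3 mm in front of the cassette's front top edge (row ≈197), and the wedge is centred within 2 mm. Lowering in.

{"fn": "send_rows", "kwargs": {
  "newtons": 25,
  "series": [
    [[0.2,0,2,6,0],[0.2,0,2,12,0],[0.2,-0.5,2,18,0],[0.2,-0.5,2,24,0],[0.2,-1,2,30,0],[0.2,-1,2,34,0],[0.2,-1,2,34,0]]
  ]
}}

```text
clock: 26.85
eef_pos: [457.6, -178.4, 141.2]
eef_rot: [-3.141, 0.002, 0.014]
wrist_force: [-2.9, -0.7, -2.1]
finger_gap: 43.6
```

{"fn": "send_rows", "kwargs": {
  "series": [
    [[0.2,-0.5,0,6,0],[0.2,-1,0,12,0],[0.2,-1.5,0,18,0],[0.2,-1.5,0,22,0],[0.2,-1.5,0,22,0]]
  ]
}}

```text
clock: 27.35
eef_pos: [456.5, -178.4, 119.4]
eef_rot: [-3.141, 0.0, 0.014]
wrist_force: [-1.5, -0.6, -3.7]
finger_gap: 43.8
```

{"fn": "send_rows", "kwargs": {
  "newtons": 45,
  "series": [
    [[0.2,0,0,0,0],[0.2,0,0,3,0],[0.2,0,0,6,0],[0.2,0,0,9,0],[0.2,0,0,12,0],[0.2,0,0,15,0],[0.2,0,0,15,0]]
  ]
}}

```text
clock: 28.05
eef_pos: [458.1, -179.1, 106.4]
eef_rot: [3.14, -0.004, 0.015]
wrist_force: [1.4, 0.2, 9.4]
finger_gap: 43.4
```

{"fn": "send_rows", "kwargs": {
  "series": [
    [[0.2,0,0,2,0],[0.2,0,0,4,0],[0.2,0,0,6,0],[0.2,0,0,8,0],[0.2,0,0,8,0]]
  ]
}}

```text
clock: 28.55
eef_pos: [459.3, -179.4, 99.4]
eef_rot: [3.139, -0.007, 0.014]
wrist_force: [5.5, -0.7, 16.6]
finger_gap: 43.9
```

{"fn": "send_rows", "kwargs": {
  "series": [
    [[0.2,1.5,0,2,0],[0.2,1.5,0,4,0],[0.2,1.5,0,6,0],[0.2,1.5,0,6,0]]
  ]
}}

```text
clock: 28.95
eef_pos: [460.2, -179.2, 92.8]
eef_rot: [3.139, -0.006, 0.015]
wrist_force: [4.4, -0.2, 10.3]
finger_gap: 43.9
```

{"fn": "send_rows", "kwargs": {
  "series": [
    [[0.2,0,0,1.5,0],[0.2,0,0,3,0],[0.2,0,0,3,0]]
  ]
}}

```text
clock: 29.25
eef_pos: [460.5, -179.3, 90.1]
eef_rot: [3.139, -0.006, 0.015]
wrist_force: [5.1, 0.3, 14.1]
finger_gap: 43.4
```

{"fn": "send_rows", "kwargs": {
  "series": [
    [[0.2,0,0,1,0],[0.2,0,0,2,0],[0.2,0,0,2,0]]
  ]
}}

```text
clock: 29.55
eef_pos: [460.9, -179.3, 89.2]
eef_rot: [3.139, -0.007, 0.014]
wrist_force: [1.1, 0.2, 26.1]
finger_gap: 43.6
```

{"fn": "send_rows", "kwargs": {
  "series": [
    [[0.2,0,0,1,0],[0.2,0,0,2,0],[0.2,0,0,2,0]]
  ]
}}

```text
clock: 29.85
eef_pos: [461.3, -179.4, 88.7]
eef_rot: [3.138, -0.009, 0.014]
wrist_force: [-5.5, 4.9, 45.2]
finger_gap: 43.9
```

Force rose stiffly at reading ≈89.5, where 90.5 was predicted for home, so the lip is on the rim. Relieving the load, then opening and backing up.

{"fn": "send_rows", "kwargs": {
  "series": [
    [[0.2,2,0,-2,0],[0.2,2,0,-3.5,0],[0.2,2,0,-3.5,0]]
  ]
}}

```text
clock: 30.15
eef_pos: [461.2, -179.2, 88.9]
eef_rot: [3.14, -0.003, 0.014]
wrist_force: [-2.9, -2.1, 13.4]
finger_gap: 43.8
```

{"fn": "send_rows", "kwargs": {
  "series": [
    [[0.7,0,0,0,0],[0.7,0,0,0,0],[0.7,0,0,0,0],[0.7,0,0,0,0],[0.7,0,0,-20,0],[0.7,0,0,-60,0],[0.7,-40,0,-75,0],[0.7,-55,0,-75,0],[0.7,-55,0,-75,0],[0.7,-55,0,-75,0]]
  ]
}}

```text
clock: 31.15
eef_pos: [405.5, -179.3, 162.5]
eef_rot: [3.142, -0.0, 0.014]
wrist_force: [0.3, -0.1, -0.1]
finger_gap: 66.0
```

```bash
cat > chk.py <<'E'
import sys
from h import *
from scipy.optimize import least_squares
s=manip.read_state();c=manip.camera('wrist');P=pose(c,s);save(c,sys.argv[1]+'.png');np.save(sys.argv[1]+'.npy',c['img'])
print(np.round(s['eef_pos'],1))
for t in('wedge_grip','cassette_top','tank'):
  for r in manip.silhouettes(t,c)[:2]:
    m=np.array(r['pixels']).astype(np.uint8);k=max(cv2.findContours(m,0,2)[0],key=cv2.contourArea)
    print(t,round(r['conf'],2),np.round(r['rect']).tolist(),cv2.approxPolyDP(k,3,True).reshape(-1,2).tolist())
M=np.array([(7,22,26),(7,-22,26),(-7,22,26),(-7,-22,26),(10,35,-33),(10,-35,-33),(7,22,-33),(7,-22,-33)],float)
for L in (-5,0,5):
    x=np.array([456,-179.5,136])+M@R.from_euler('ZY',[.014,-np.radians(L)]).as_matrix().T
    print(L,np.round(proj(c,P,x),0).tolist())
print('rim in',np.round(proj(c,P,[(447,-104,95),(447,-255,95)])))
E
python3 chk.py e1
```

```text
[ 405.5 -179.3  162.5]
wedge_grip 0.96 [0.0, 86.0, 22.0, 120.0] [[0, 86], [3, 203], [12, 188], [20, 142], [5, 134], [8, 90]]
wedge_grip 0.91 [276.0, 135.0, 84.0, 35.0] [[280, 140], [282, 171], [358, 169], [358, 139]]
cassette_top 0.92 [260.0, 127.0, 112.0, 18.0] [[261, 130], [262, 137], [277, 142], [282, 138], [365, 140], [376, 135], [375, 128]]
tank 0.91 [221.0, 2.0, 194.0, 169.0] [[416, 6], [377, 3], [220, 7], [233, 167], [278, 169], [279, 144], [261, 138], [259, 131], [293, 126], [375, 127], [378, 136], [360, 143], [359, 167], [404, 167]]
-5 [[285.0, 144.0], [350.0, 144.0], [285.0, 165.0], [349.0, 165.0], [277.0, 141.0], [358.0, 141.0], [292.0, 144.0], [343.0, 144.0]]
0 [[285.0, 148.0], [350.0, 148.0], [285.0, 168.0], [349.0, 168.0], [277.0, 137.0], [358.0, 137.0], [292.0, 141.0], [343.0, 141.0]]
5 [[285.0, 151.0], [350.0, 151.0], [285.0, 171.0], [349.0, 171.0], [276.0, 134.0], [358.0, 134.0], [292.0, 138.0], [343.0, 138.0]]
rim in [[233. 157.]
 [401. 159.]]
```

```bash
python3 - <<'E'
import numpy as np,cv2
g=cv2.cvtColor(np.load('e1.npy'),cv2.COLOR_RGB2GRAY).astype(float)
for a,b in((300,312),(322,335),(240,256),(380,395)): print(a,[(125+i,int(v)) for i,v in enumerate(g[125:180,a:b].mean(1))])
E
```

```text
300 [(125, 35), (126, 34), (127, 41), (128, 76), (129, 103), (130, 105), (131, 105), (132, 105), (133, 104), (134, 107), (135, 141), (136, 153), (137, 123), (138, 81), (139, 59), (140, 57), (141, 64), (142, 89), (143, 87), (144, 99), (145, 103), (146, 99), (147, 100), (148, 109), (149, 89), (150, 86), (151, 97), (152, 101), (153, 101), (154, 100), (155, 99), (156, 98), (157, 97), (158, 96), (159, 94), (160, 94), (161, 93), (162, 93), (163, 92), (164, 91), (165, 90), (166, 89), (167, 82), (168, 72), (169, 60), (170, 56), (171, 62), (172, 75), (173, 80), (174, 84), (175, 83), (176, 77), (177, 75), (178, 77), (179, 82)]
322 [(125, 35), (126, 34), (127, 40), (128, 78), (129, 102), (130, 106), (131, 105), (132, 105), (133, 104), (134, 111), (135, 160), (136, 158), (137, 118), (138, 76), (139, 57), (140, 58), (141, 65), (142, 89), (143, 87), (144, 99), (145, 94), (146, 92), (147, 95), (148, 98), (149, 86), (150, 87), (151, 98), (152, 102), (153, 103), (154, 103), (155, 102), (156, 101), (157, 99), (158, 98), (159, 97), (160, 95), (161, 94), (162, 93), (163, 93), (164, 91), (165, 91), (166,
[... 772 characters left out ...]
(177, 131), (178, 128), (179, 126)]
380 [(125, 108), (126, 106), (127, 104), (128, 105), (129, 104), (130, 105), (131, 106), (132, 106), (133, 104), (134, 104), (135, 104), (136, 104), (137, 105), (138, 106), (139, 107), (140, 107), (141, 106), (142, 105), (143, 105), (144, 105), (145, 106), (146, 107), (147, 106), (148, 105), (149, 106), (150, 110), (151, 114), (152, 115), (153, 117), (154, 122), (155, 127), (156, 132), (157, 134), (158, 135), (159, 140), (160, 164), (161, 167), (162, 163), (163, 172), (164, 163), (165, 168), (166, 166), (167, 156), (168, 133), (169, 132), (170, 132), (171, 130), (172, 127), (173, 126), (174, 126), (175, 127), (176, 127), (177, 127), (178, 125), (179, 124)]
```

```bash
python3 - <<'E'
from h import *
from scipy.optimize import least_squares
s=manip.read_state();c=manip.camera('wrist')
M=np.array([(10,0,-33),(7,0,26),(-7,0,26)],float);rows=np.array([138.5,150.5,168])
for mode in('z','pitch'):
  def P(b):
    T=pose(c,s).copy()
    if mode=='z': T[2,3]+=b
    else: T[:3,:3]=T[:3,:3]@R.from_euler('x',b,degrees=True).as_matrix()
    return T
  b=least_squares(lambda q:proj(c,P(q[0]),[(448,-109,95),(446.3,-250,95)])[:,1]-[160.7,160],[0]).x[0]
  for z in(136,134,138,140):
    f=lambda q:proj(c,P(b),np.array([q[0],-179.5,z])+M@R.from_euler('Y',-q[1],degrees=True).as_matrix().T)[:,1]-rows
    r=least_squares(f,[456,0]);print(mode,round(b,2),z,'x,lean(+ = top to -x)',np.round(r.x,1),np.round(r.fun,1))
E
```

```text
z -13.82 136 x,lean(+ = top to -x) [456.6  -1. ] [-0.1 -2.2  2.4]
z -13.82 134 x,lean(+ = top to -x) [456.4  -0.8] [-0.1 -2.1  2.3]
z -13.82 138 x,lean(+ = top to -x) [456.8  -1.1] [-0.1 -2.4  2.5]
z -13.82 140 x,lean(+ = top to -x) [457.   -1.2] [-0.1 -2.5  2.6]
pitch 0.42 136 x,lean(+ = top to -x) [4.568e+02 3.000e-01] [-0.1 -1.5  1.6]
pitch 0.42 134 x,lean(+ = top to -x) [4.566e+02 4.000e-01] [-0.1 -1.4  1.5]
pitch 0.42 138 x,lean(+ = top to -x) [4.57e+02 2.00e-01] [-0.1 -1.6  1.7]
pitch 0.42 140 x,lean(+ = top to -x) [4.572e+02 1.000e-01] [-0.1 -1.7  1.8]
```

The edge fit gives lean within about 1° and grip x ≈ rim + 9.5 mm. To confirm the height (expected top 162 mm, so contact at reading ≈135) and seat the wedge, I'll press on its top with closed fingers.

{"fn": "send_rows", "kwargs": {
  "series": [
    [[0.0,0,0,-5,0],[0.0,0,0,-5,0],[0.0,0,0,-5,0],[0.0,25,0,-5,0],[0.0,51,0,-5,0],[0.0,51,0,-5,0],[0.0,51,0,10,0],[0.0,51,0,20,0],[0.0,51,0,23,0],[0.0,51,0,23,0]]
  ]
}}

```text
clock: 32.4
eef_pos: [455.7, -178.5, 139.3]
eef_rot: [-3.141, 0.001, 0.014]
wrist_force: [-0.3, -0.7, -0.2]
finger_gap: 0.8
```

{"fn": "send_rows", "kwargs": {
  "series": [
    [[0.0,0,0,1,0],[0.0,0,0,2,0],[0.0,0,0,3,0],[0.0,0,0,3,0]]
  ]
}}

```text
clock: 32.8
eef_pos: [456.1, -178.5, 136.5]
eef_rot: [3.142, -0.0, 0.014]
wrist_force: [-0.4, 0.8, -0.3]
finger_gap: 0.9
```

{"fn": "send_rows", "kwargs": {
  "series": [
    [[0.0,0,0,1,0],[0.0,0,0,2,0],[0.0,0,0,2,0]]
  ]
}}

```text
clock: 33.1
eef_pos: [456.1, -178.5, 134.6]
eef_rot: [3.142, -0.0, 0.014]
wrist_force: [0.7, -0.1, 1.6]
finger_gap: 0.6
```

{"fn": "send_rows", "kwargs": {
  "series": [
    [[0.0,0,0,1,0],[0.0,0,0,2,0],[0.0,0,0,2,0]]
  ]
}}

```text
clock: 33.4
eef_pos: [456.7, -178.8, 134.3]
eef_rot: [3.14, -0.002, 0.015]
wrist_force: [-5.0, 1.7, 18.4]
finger_gap: 0.3
```

{"fn": "send_rows", "kwargs": {
  "series": [
    [[0.0,0,0,1,0],[0.0,0,0,1.5,0],[0.0,0,0,1.5,0]]
  ]
}}

```text
clock: 33.7
eef_pos: [457.4, -178.9, 134.1]
eef_rot: [3.14, -0.004, 0.015]
wrist_force: [-7.0, 5.8, 31.2]
finger_gap: 0.6
```

Stiff contact at reading ≈134.6, which is 66.5 mm above the rim touch (67 expected), so the wedge is home. Retreating and doing a last check.

{"fn": "send_rows", "kwargs": {
  "series": [
    [[0.0,0,0,-4,0],[0.0,0,0,-20,0],[0.0,0,0,-50,0],[0.0,-30,0,-60,0],[0.0,-52,0,-60,0],[0.0,-52,0,-33,0],[0.0,-52,0,-33,0],[0.0,-52,0,-33,0],[0.0,-52,0,-33,0]]
  ]
}}

```text
clock: 34.6
eef_pos: [404.6, -179.4, 164.8]
eef_rot: [3.141, -0.001, 0.015]
wrist_force: [0.4, -0.4, 0.7]
finger_gap: 0.7
```

```bash
python3 chk.py e2; python3 - <<'E'
import numpy as np,cv2
g=cv2.cvtColor(np.load('e2.npy'),cv2.COLOR_RGB2GRAY).astype(int)
print(g[120:180,300:312].mean(1).astype(int).tolist()); print(g[150:175,240:256].mean(1).astype(int).tolist())
E
```

```text
[ 404.6 -179.4  164.8]
wedge_grip 0.96 [282.0, 138.0, 76.0, 32.0] [[281, 140], [282, 169], [358, 166], [357, 138]]
wedge_grip 0.63 [0.0, 86.0, 22.0, 119.0] [[0, 84], [2, 203], [12, 192], [21, 141], [7, 134], [9, 89]]
cassette_top 0.67 [258.0, 128.0, 117.0, 15.0] [[260, 129], [263, 137], [274, 141], [286, 137], [363, 140], [377, 134], [375, 127]]
cassette_top 0.29 [1.0, 0.0, 38.0, 21.0] [[0, 9], [0, 15], [37, 19], [34, 0], [26, 0], [26, 5], [8, 0], [16, 8]]
tank 0.76 [219.0, 4.0, 197.0, 164.0] [[415, 7], [407, 3], [222, 6], [233, 164], [241, 168], [281, 166], [279, 144], [260, 135], [263, 126], [375, 125], [379, 134], [360, 143], [359, 166], [403, 166]]
-5 [[285.0, 143.0], [349.0, 143.0], [285.0, 163.0], [349.0, 163.0], [277.0, 139.0], [358.0, 140.0], [292.0, 143.0], [343.0, 143.0]]
0 [[285.0, 146.0], [349.0, 146.0], [285.0, 166.0], [349.0, 166.0], [277.0, 136.0], [358.0, 136.0], [292.0, 140.0], [343.0, 140.0]]
5 [[285.0, 149.0], [349.0, 150.0], [286.0, 169.0], [349.0, 170.0], [277.0, 133.0], [358.0, 133.0], [292.0, 136.0], [343.0, 136.0]]
rim in [[234. 156.]
 [400. 158.]]
[87, 58, 38, 33, 33, 33, 39, 74, 99, 103, 102, 102, 100, 108, 154, 154, 114, 72, 56, 56, 62, 86, 80, 88, 91, 92, 92, 89, 81, 87, 97, 99, 98, 97, 95, 94, 94, 92, 91, 91, 90, 89, 89, 87, 88, 84, 74, 63, 53, 55, 65, 74, 78, 81, 80, 76, 74, 75, 80, 83]
[94, 99, 105, 110, 114, 118, 125, 129, 134, 146, 156, 152, 164, 158, 163, 157, 147, 129, 120, 130, 130, 127, 127, 127, 123]
```

Nothing has shifted: the wedge is upright, the cassette is back and the robot is clear. Handing in.

```bash
python3 -c "
from cell import manip
print(manip.sign_off())"
```

```text
the job is handed in; nothing more can be done
None
```

The job is handed in at about 35 s of the 72 s. The cassette leans back on the gasket, and the wedge is driven home in the gap at mid-wall with nothing touching it. No verdict is reported, so success rests on my own checks below.

**What I did**
- **Cassette:** I tipped it back with the closed fingers at about 5 N; a picture then showed it against the gasket.
- **Wedge:** I took it by the sides of its grip. It kept its 35° lean, so I swung it upright against the tank's outer rim, then lowered and drove it in until the force rose stiffly.

**Last checks**
- **Height:** pressing on the wedge's top met stiff contact 66.5 mm above the rim touch; 67 mm is expected when it is home.
- **Position and tilt:** an edge fit put it upright within about 1° and the grip about 9.5 mm behind the rim (9 expected), with leftover errors of 1.5–2.5 px. It sits within a few mm of the middle.
- **After letting go:** the cassette's top edge showed in the same place in the two pictures taken afterwards.

**What disagreed or was not checked**
- **Fingertip height:** touching the rim put the fingertips about 27 mm above the reported TCP, not 8 mm below as stated. My first push therefore passed over the cassette without touching it. I used the measured offset from then on.
- **Wrist camera heights:** these were about 5 to 10 mm off.
- **Gasket:** I did not measure how far it is pressed in; I infer it from the wedge being home.
- **Blanking plate and glassware:** I did not check their positions again at the end. I planned the moves to stay clear of them.

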